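Unplug the relays from a relay rack

ROBOT

A 6-joint arm with a two-finger parallel gripper is mounted at the origin on the work surface. World frame = base frame: x ahead of the robot, y to its left, z up, the work surface at z = 0. Lengths are in m, angles in rad, forces in N, time in s.
With the tool pointing down it reaches from about 0.3 to 0.75 m from the base axis. Payload 8.5 kg.
Tool frame: the origin (TCP) lies midway between the tips of the shut fingers; the grasp point (between the pads) lies 19 mm behind it; z points along the fingers, y is the direction in which the jaws open and shut (so a half turn about z gives the same grasp; the last joint's range is limited). The gripper opens to 85 mm and grips with 20 to 120 N. Pads are 22 mm wide; open, the fingers measure 114 mm over their backs; the gripper's body (76 mm by 85 mm) begins 54 mm behind the grasp point. The pads swing forward as they close: fully open they stand 13 mm farther back than shut.
Start: joints at [1.082, 0.381, 1.297, -0, 1.464, -0.215], TCP at [0.149, 0.529, 0.231] pointing down, gripper open.
Joint ranges: [-3.11, 3.11], [-0.89, 2.33], [0.22, 2.48], [-1.42, 4.56], [0.17, 2.85], [-2.88, 2.88]. Speed limits (rad/s): [2.39, 2.39, 3.14, 3.14, 3.14, 3.14].

INTERFACE

Orientations are given as a unit quaternion [x, y, z, w].
In Python, from station import manip gives the robot as it stands.
- The arm moves only by the tool drive_tool, never from a script. Its argument "moves" is one flat list of numbers, 7 for each row, row after row: the turn, a rotation vector about the world's x, y, z in rad, then the shift along the world's x, y, z in mm, then the opening, from 0 (shut) to 1 (fully open). A call has exactly 10 rows; each row is the pose to reach, as a shift and turn from the pose commanded when the call began; what a row does not reach only later rows make up. A row lasts 1/12 s, in which the tool goes at most 41.7 mm and 7.16 degrees, less where a joint would pass 70% of its speed; a pose out of reach is approached as far as the arm can. A call with a gripper value outside its range is refused whole. The fingers move at their own pace and stop on an object; "force" is the grip in N (left out, the last holds). Time passes only in rows, so rows that repeat a pose let the fingers close, or fill a call up. It gives the time, the measured TCP pose, the force and the opening at its end, in the units of the state.
- manip.state(): the state, without advancing time (a new reading comes with each control period).
- manip.get_image(name): name is "side" or "top"; returns a dict with "frame" (420x560x3 uint8, red, green, blue), "camera_matrix" (3x3 intrinsics, pixels), "D" ([k1, k2, p1, p2, k3] as OpenCV has them; the pictures are not rectified), "R" (3x3) and "t" (3): a world point X has camera coordinates R X + t. Camera axes: x right, y down, z forward; pixel columns grow to the right and rows downward; lengths in m; the calibration is good to about 2 mm. A picture is of the moment at which its call begins. There is no depth.
- manip.sign_off(): hands the job in, once; it reports no verdict.
The state is a dict: "time": time; "qpos": joint angles; "joint_velocities": joint speeds; "tau": joint torques, N m; "ee_pos": TCP position; "tcp_rot": TCP orientation; "ft_force": force on the tool from outside, world axes, zero at the start; "ft_torque": the same for the moment, N m; "opening": finger opening in m.
Only numpy, scipy, OpenCV 4.12 (cv2) and the standard library are available. Lean on these libraries where they do the work, as an engineer would, in place of code of your own. Each camera call takes 0.05 s, during which the arm holds its last target. There are 200 camera calls.

TASK

Take the relay rack out of service: first throw the isolator lever into the red-marked OFF notch, then lift the red-block end of the keeper bar over the yellow lip, draw the bar out endwise and lay it wholly on the blue mat. Then work every relay loose in its socket by rocking it to and fro, pull it and put it in the yellow tray. Leave the other things on the bench where they are.

Things in the scene. Friction and masses are not known exactly. Their poses are not given: they have to be found in the camera images.
- rack: relay rack, fixed: grey plate 150 x 400 mm, origin on the bench under the middle of the row of four black sockets; y along the row to the yellow-lipped left bracket, x across it, away from the robot. Isolator box at its right end. Grey duct 40 mm high behind the row (x 58 to 82 mm). All relays stand with their case x along the rack's x
- socket1 (a point): middle of the floor of the leftmost socket (rack y = +69 mm), 30 mm above the bench; sockets follow at 46 mm pitch
- socket4 (a point): middle of the floor of the rightmost socket (rack y = -69 mm). Each socket has two stiff green clamp cheeks, in front (-x) and behind (+x) of its relay: tops 39 mm over the socket floor, outer faces 21 mm from the middle, 32 mm when pushed fully back. Steel noses on them hold the relay's flange down
- lip_top (a point): middle of the top edge of the yellow lip, 119 mm above the bench, rack y = +134 mm. It is 5 mm thick, closes the left end of the left bracket's open saddle (rack y 105 to 130 mm, floor 107 mm above the bench, low side walls) and stands 12 mm over the saddle floor
- window (a point): middle of the closed window in the right bracket that holds the bar's right end: 20 mm wide and 20 mm high (107 to 127 mm above the bench), 25 mm long along y (rack y -140 to -115 mm); bracket top 134 mm above the bench
- lever (a joint): isolator lever angle, rad: 0 = upright in the red-marked OFF notch, negative leans to the robot (rack -x). Sprung detents at -0.6, 0, +0.6: within 0.3 of upright it snaps to OFF, beyond that to the outer, white-marked notches. Stops at +-0.72. Some 6 N at the knob moves it over a hump
- lever_knob (a point): centre of the lever's red ball knob, 24 mm across, on a 10 mm shaft, 85 mm from the pivot
- lever_pivot (a point): the lever's pivot, 50 mm above the bench at rack y = -200 mm; the lever swings about the rack's y axis
- bar_grip (a point): grip point of the red block on the keeper bar's left end. Block 16 (x) x 40 (y) x 34 mm high; the point lies 12 mm under its top, 22 mm above the bar's top face, 34 mm above its underside. Bar: aluminium, 16 wide, 12 thick, 268 long (its y), 130 g in all; lies 3 mm above the relays, in both brackets. z is up when it lies flat
- bar_left (a point): centre of the bar's left (+y) end face, 6 mm over its underside, 25 mm along the bar from bar_grip; behind the yellow lip at the start
- bar_right (a point): centre of the bar's right (-y) end face, 6 mm over its underside, 243 mm along the bar from bar_grip; 23 mm deep in the window at the start
- mat: flat blue mat, 120 (x) x 340 (y) x 2 mm, fixed, in front of the rack; origin at its centre on the bench
- tray: loose yellow tray, 210 (x) x 140 (y) mm, walls 3 mm thick and 36 mm high, floor 3 mm, 0.5 kg; origin at the centre of its underside
- relay1_mid (a point): relay 1, its centre, 37 mm over its underside; None if absent. Clear case 32 (x) x 30 (y) mm, 74 mm tall, white cap, black foot; z to the cap. 90 g. In any of the four sockets. Foot 20 mm wide in x; flange 34 mm wide 8 to 14 mm up, waist above it, full-width case from 28 mm up
- relay2_mid (a point): relay 2, like relay 1; None if absent. Plugged in, a straight pull lifts a relay 7 mm, then it jams. To free it, lean it in its socket about 0.23 rad (13 degrees) towards -x and as far towards +x, turning about the foot edge on the side it leans to: that pushes each cheek back (some 10 N) and the cheek stays back. Past 0.3 rad it meets a stop
- relay3_mid (a point): relay 3, like relay 1; None if absent
- relay4_mid (a point): relay 4, like relay 1; None if absent
- rosin: amber lump of rosin in a steel dish, 68 mm across, 62 mm high; bystander, not to be disturbed; origin under its middle
- solder_reel: reel of solder, 62 mm across, 44 mm high; bystander, not to be disturbed; origin under its middle
- screwdriver: screwdriver with orange handle, 190 mm, lying; bystander, not to be disturbed; origin under its middle
- flux: flux bottle, 40 mm across, 85 mm high, red cap; bystander, not to be disturbed; origin under its middle
- green_board: green circuit board, 100 x 130 mm, lying; bystander, not to be disturbed; origin under its middle

How it is judged:
On the way, in this order (a step that is already met when the one before it is completed fails the run):
1. the lever rests in the red-marked OFF notch, with the bar still in place (value of joint lever between -0.12 and 0.12 rad and distance of bar_right from where it was at the start of the episode below 0.015 m), for 0.3 s.
2. the keeper bar lies on the blue mat (x of bar_left in the frame of mat between -0.065 and 0.065 m and y of bar_left in the frame of mat between -0.175 and 0.175 m and height (world z) of each of bar_left, bar_right below 0.03 m and x of bar_right in the frame of mat between -0.065 and 0.065 m and y of bar_right in the frame of mat between -0.175 and 0.175 m and linear speed of bar below 0.05 m/s), for 0.2 s.
At the end, for the whole second after the job is handed in: the lever is in the OFF notch (within 0.12 rad), both ends of the bar lie over the mat (5 mm grace) and down on it, every relay present rests inside the tray (its centre within the walls and less than 65 mm above the tray's underside), the tray stands level, all released and at rest (all of step 2 and value of joint lever between -0.12 and 0.12 rad and x of relay1_mid in the frame of tray between -0.102 and 0.102 m and y of relay1_mid in the frame of tray between -0.067 and 0.067 m and z of each of relay1_mid, relay2_mid, relay3_mid, relay4_mid in the frame of tray below 0.065 m and linear speed of each of relay1, relay2, relay3, relay4, tray below 0.05 m/s and x of relay2_mid in the frame of tray between -0.102 and 0.102 m and y of relay2_mid in the frame of tray between -0.067 and 0.067 m and x of relay3_mid in the frame of tray between -0.102 and 0.102 m and y of relay3_mid in the frame of tray between -0.067 and 0.067 m and x of relay4_mid in the frame of tray between -0.102 and 0.102 m and y of relay4_mid in the frame of tray between -0.067 and 0.067 m and angle between tray's own z axis and vertical below 0.1 rad); the robot touches nothing.
It fails at once if a bystander pushed more than 4 cm (distance of any of rosin, solder_reel, screwdriver, flux, green_board from where it was at the start of the episode above 0.04 m).
It fails at once if the rosin, reel or flux bottle tipped over (angle between any of rosin, solder_reel, flux's own z axis and vertical above 0.6 rad).
Of relay1, relay2, relay3, relay4 only 3 to 4 are there at a start; the rules pass over those that are not, and their reading is None.
At some moment in a run one of tray may be knocked a few centimetres aside while the robot is not near it.
Once in a run the grip may slacken for a moment while it holds something.
It also fails if it takes over 210 s, if anything falls off the work surface, if the arm or the gripper's body presses on something with over 40 N, if the wrist force passes 120 N, or if a joint passes its speed limit or range.

## Working session

There is one attempt and no reset: what is moved stays moved. The work goes in short steps, Python scripts to look and compute and a tool call to move; the robot and the scene stay as the last step left them, time stands still between calls to the robot, and variables do not carry over. Pictures are saved under pics/ and viewed, about 12 in all and at most 16, crops included, and the job is handed in when it is done.

Besides the shell and the picture viewer there is one more tool, called after "Request:" by a JSON object that holds its "op" and its "data". drive_tool: Moves the arm, as the interface text tells. Its arguments: {"type":"object","properties":{"moves":{"type":"array","items":{"type":"number"}},"force":{"type":"number"}},"required":["moves"]}

```bash
mkdir -p pics; cat > h.py <<'E'
import numpy as np, cv2
from station import manip
def snap(n,fn,crop=None,scale=1):
    im=manip.get_image(n); f=im["frame"][:,:,::-1].copy()
    np.savez(f'{n}.npz',**{k:np.array(im[k]) for k in ("frame","camera_matrix","D","R","t")})
    if crop: f=f[crop[1]:crop[3],crop[0]:crop[2]]
    if scale!=1: f=cv2.resize(f,None,fx=scale,fy=scale,interpolation=cv2.INTER_CUBIC)
    cv2.imwrite('pics/'+fn,f); return im
def cal(n): return np.load(f'{n}.npz')
def ray(n,uv):
    c=cal(n); p=cv2.undistortPoints(np.array([[uv]],float),c["camera_matrix"],c["D"])[0,0]
    R=c["R"];return -R.T@c["t"].ravel(), R.T@np.array([p[0],p[1],1])
def onz(n,uv,z):
    o,d=ray(n,uv); return o+d*(z-o[2])/d[2]
def tri(uv1,uv2,n1="top",n2="side"):
    A=[];b=[]
    for n,uv in((n1,uv1),(n2,uv2)):
        o,d=ray(n,uv);d=d/np.linalg.norm(d);P=np.eye(3)-np.outer(d,d);A.append(P);b.append(P@o)
    return np.linalg.lstsq(np.vstack(A),np.hstack(b),rcond=None)[0]
def proj(n,X):
    c=cal(n);return cv2.projectPoints(np.array(X,float).reshape(-1,1,3),cv2.Rodrigues(c["R"])[0],c["t"].reshape(3,1),c["camera_matrix"],c["D"])[0][:,0]
E
python3 - <<'E'
from h import *
np.set_printoptions(precision=4,suppress=True)
for n in("top","side"):
    im=snap(n,n+"0.png",scale=1.42);R=np.array(im["R"]);print(n,-R.T@np.array(im["t"]).ravel(),R[2])
print(manip.state())
E
```

```text
top [ 0.2812 -0.0323  1.5156] [ 0.2083  0.0123 -0.978 ]
side [-0.0143 -0.7964  0.9671] [ 0.4545  0.5936 -0.6641]
{'time': 0.1, 'qpos': array([ 1.0817,  0.3811,  1.2982, -0.    ,  1.4636, -0.2153]), 'joint_velocities': array([ 0.0004, -0.0017, -0.0024, -0.0004,  0.0029,  0.0008]), 'tau': array([  0.0034, -44.9222, -23.1659,  -0.0003,   0.0037,  -0.    ]), 'ee_pos': array([0.1486, 0.5293, 0.2308]), 'tcp_rot': array([ 0.1365,  0.9906, -0.0006, -0.0002]), 'ft_force': array([-0.1702,  0.3225,  0.1062]), 'ft_torque': array([-0.0099,  0.0421, -0.0044]), 'opening': 0.08574485432509639}
```

View pics/top0.png

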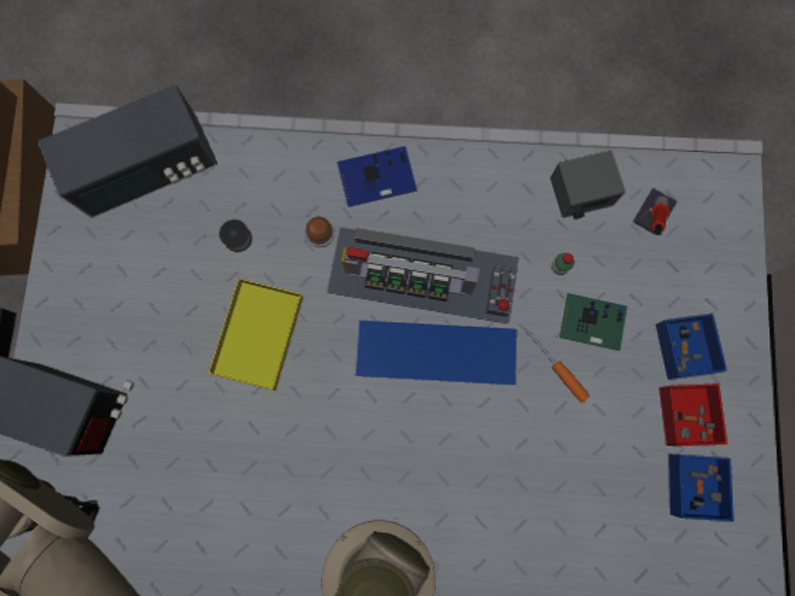

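View pics/side0.png

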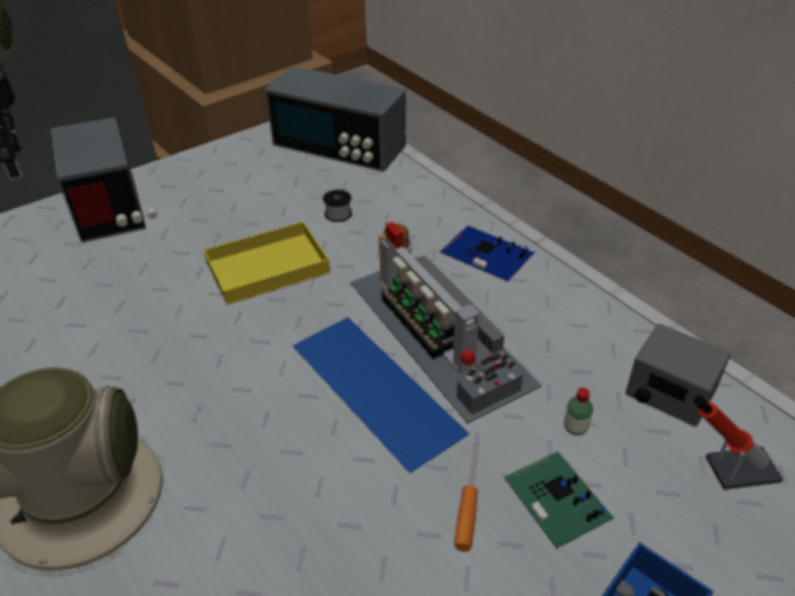

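The top view shows the tray at (257,335), rack centred about (425,275), mat at (437,352), and red knob at (503,304), all in picture pixels at 1.42x. Four relays seem present and the lever leans towards the robot. Next I take enlarged crops.

```bash
python3 - <<'E'
import cv2,numpy as np
for n,(x0,y0,x1,y1) in dict(top=(225,155,375,235),side=(240,145,390,300)).items():
    f=np.load(n+'.npz')['frame'][:,:,::-1][y0:y1,x0:x1]
    s=5 if n=='top' else 3.8
    f=cv2.resize(f,None,fx=s,fy=s,interpolation=cv2.INTER_CUBIC);f=cv2.convertScaleAbs(f,alpha=1.5,beta=20)
    cv2.imwrite(f'pics/{n}1.png',f)
E
```

```text
(no output)
```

View pics/top1.png

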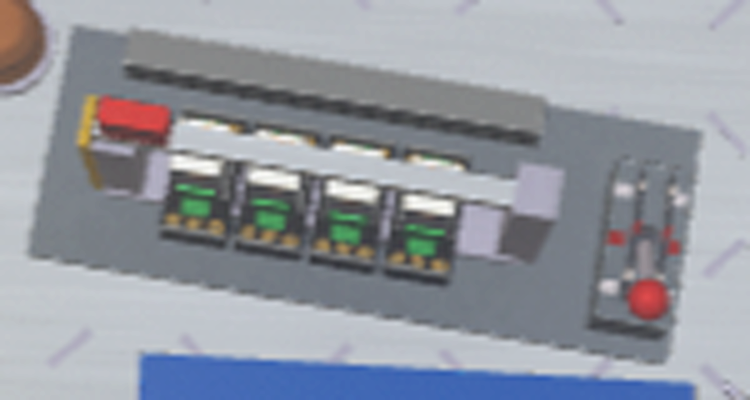

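View pics/side1.png

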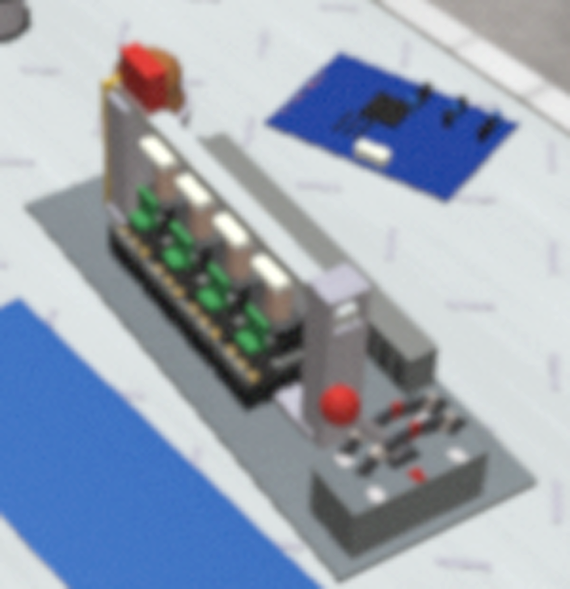

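```bash
cat > fit.py <<'E'
from h import *
from scipy.optimize import least_squares
T=lambda u,v:(225+(u-2)/5,155+(v-2)/5); S=lambda u,v:(240+(u-1.4)/3.8,145+(v-1.4)/3.8)
s,c=np.sin(.6),np.cos(.6)
obs=[("top",T(649,299),(-.085*s,-.2,.05+.085*c)),("side",S(340,404),(-.085*s,-.2,.05+.085*c)),
("top",T(135,115),(0,.105,.153)),("top",T(538,190),(0,-.1275,.134)),("side",S(338,285),(0,-.1275,.134))]
px=[("top",T(75,25),(.15,.2)),("top",T(703,130),(.15,-.2)),("top",T(667,362),(0,-.2)),("top",T(30,255),(0,.2)),
("side",S(28,207),(0,.2)),("side",S(340,580),(0,-.2)),("side",S(535,483),(.15,-.2))]
def res(p,full=False):
    x,y,a,ox,oy=p; ca,sa=np.cos(a),np.sin(a);W=lambda q:(x+ca*q[0]-sa*q[1],y+sa*q[0]+ca*q[1],q[2])
    r=[proj(n,W(q))[0]-uv for n,uv,q in obs]+[proj(n,W((q[0]+ox,q[1]+oy,.004)))[0]-uv for n,uv,q in px]
    return np.array(r) if full else np.ravel(r)
if __name__=="__main__":
    np.set_printoptions(precision=4,suppress=True)
    f=least_squares(res,[.55,0,-.15,-.075,-.03],loss='soft_l1');print(f.x);print(res(f.x,True))
    k=1/1.42
    U=lambda u,v:((u+.5)*k-.5,(v+.5)*k-.5)
    print("tray rim",[onz("top",U(*q),.036) for q in((239,281),(302,293),(276,389),(211,374))])
    print("mat",[onz("top",U(*q),.002) for q in((360,321),(517,329),(516,384),(356,376))])
    for nm,q,z in(("rosin",(319,231),.04),("reel",(235,236),.044),("flux",(564,262),.07),("sd",(555,362),.01),("gb",(594,321),0)):print(nm,onz("top",U(*q),z))
    print("knob tri",tri(T(649,299),S(340,404)))
    s_=manip.state();print(s_["ee_pos"])
E
python3 fit.py
```

```text
[ 0.6197 -0.0263 -0.1168 -0.0622 -0.0307]
[[ 0.0062  0.3973]
 [ 0.2194 -0.018 ]
 [-0.16    0.0496]
 [ 0.0379  0.5625]
 [ 0.4024 -0.7837]
 [-0.0333  0.021 ]
 [ 0.0943  0.4656]
 [ 0.3901  0.8747]
 [-0.3601 -0.072 ]
 [-0.4028 -1.0532]
 [ 0.1118 -0.03  ]
 [ 1.1551 -0.3737]]
tray rim [array([0.5845, 0.3347, 0.036 ]), array([0.5663, 0.1985, 0.036 ]), array([0.3615, 0.234 , 0.036 ]), array([0.3847, 0.371 , 0.036 ])]
mat [array([0.5186, 0.0733, 0.002 ]), array([ 0.5211, -0.2656,  0.002 ]), array([ 0.4034, -0.2663,  0.002 ]), array([0.4002, 0.0734, 0.002 ])]
rosin [0.704  0.1732 0.04  ]
reel [0.681  0.3517 0.044 ]
flux [ 0.6579 -0.3498  0.07  ]
sd [ 0.454  -0.3462  0.01  ]
gb [ 0.5487 -0.4308  0.    ]
knob tri [ 0.5494 -0.219   0.1197]
[0.1486 0.5293 0.2308]
```

Fit: rack at (0.620,-0.026), yaw -0.117 rad. Residuals are about 1 px, so good enough. The lever is at -0.6 with the knob at (0.549,-0.219,0.120). I'll go above the knob.

Request:
{"op": "drive_tool", "data": {"moves": [0, 0, 0.157, 190, -355, 0, 0.6, 0, 0, 0.157, 190, -355, 0, 0.6, 0, 0, 0.157, 190, -355, 0, 0.6, 0, 0, 0.157, 190, -355, 0, 0.6, 0, 0, 0.157, 190, -355, 0, 0.6, 0, 0, 0.157, 190, -355, 0, 0.6, 0, 0, 0.157, 190, -355, 0, 0.6, 0, 0, 0.157, 190, -355, 0, 0.6, 0, 0, 0.157, 190, -355, 0, 0.6, 0, 0, 0.157, 190, -355, 0, 0.6], "force": 40}}

```text
time: 0.93
ee_pos: [0.3394, 0.1719, 0.2313]
tcp_rot: [0.059, 0.998, -0.0, 0.0]
ft_force: [0.4, -0.2, -0.4]
opening: 0.0513
```

Request:
{"op": "drive_tool", "data": {"moves": [0, 0, 0, 211, -393, 0, 0.6, 0, 0, 0, 211, -393, 0, 0.6, 0, 0, 0, 211, -393, 0, 0.6, 0, 0, 0, 211, -393, 0, 0.6, 0, 0, 0, 211, -393, 0, 0.6, 0, 0, 0, 211, -393, 0, 0.6, 0, 0, 0, 211, -393, 0, 0.6, 0, 0, 0, 211, -393, 0, 0.6, 0, 0, 0, 211, -393, 0, 0.6, 0, 0, 0, 211, -393, 0, 0.6]}}

```text
time: 1.77
ee_pos: [0.5362, -0.1946, 0.2309]
tcp_rot: [0.059, 0.998, 0.0, -0.0]
ft_force: [1.2, -0.5, -0.1]
opening: 0.0514
```

Request:
{"op": "drive_tool", "data": {"moves": [0, 0, 0, 13, -25, 0, 0.6, 0, 0, 0, 13, -25, 0, 0.6, 0, 0, 0, 13, -25, -35, 0.6, 0, 0, 0, 13, -25, -70, 0.6, 0, 0, 0, 13, -25, -100, 0.6, 0, 0, 0, 13, -25, -128, 0.6, 0, 0, 0, 13, -25, -128, 0.6, 0, 0, 0, 13, -25, -128, 0.1, 0, 0, 0, 13, -25, -128, 0.1, 0, 0, 0, 13, -25, -128, 0.1]}}

```text
time: 2.6
ee_pos: [0.5496, -0.2185, 0.1056]
tcp_rot: [0.058, 0.998, -0.001, 0.002]
ft_force: [0.1, -2.2, 0.3]
opening: 0.0213
```

```bash
python3 - <<'E'
from h import *
snap("side","lev.png",(290,200,390,300),5)
print(manip.state()["opening"],manip.state()["ee_pos"])
E
```

```text
0.021594018418318307 [ 0.54953325 -0.21838989  0.10551376]
```

View pics/lev.png

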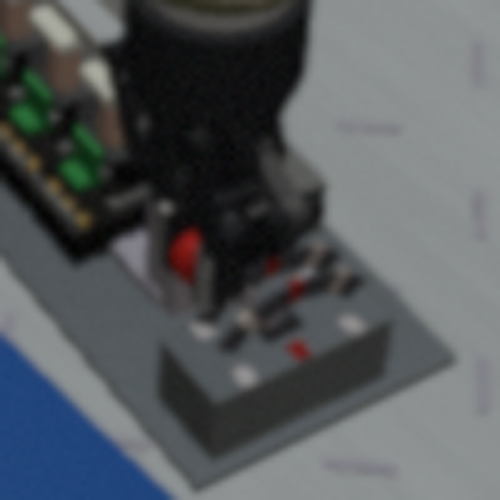

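The jaws hold the red knob (about (185,255) in the crop). I swing it to upright and release.

Request:
{"op": "drive_tool", "data": {"moves": [0, 0, 0, 8, -1, 5, 0.1, 0, 0, 0, 15, -2, 8, 0.1, 0, 0, 0, 23, -3, 11, 0.1, 0, 0, 0, 31, -4, 13, 0.1, 0, 0, 0, 40, -5, 15, 0.1, 0, 0, 0, 48, -6, 15, 0.1, 0, 0, 0, 48, -6, 15, 0.1, 0, 0, 0, 48, -6, 15, 0.1, 0, 0, 0, 48, -6, 15, 0.6, 0, 0, 0, 48, -6, 15, 0.6]}}

```text
time: 3.48
ee_pos: [0.5969, -0.2236, 0.1192]
tcp_rot: [0.058, 0.998, -0.0, 0.0]
ft_force: [-0.8, 0.2, 0.8]
opening: 0.0318
```

Request:
{"op": "drive_tool", "data": {"moves": [0, 0, 0, 0, 0, 0, 0.6, 0, 0, 0, 0, 0, 30, 0.6, 0, 0, 0, 0, 0, 70, 0.6, 0, 0, 0, 0, 0, 110, 0.6, 0, 0, 0, 0, 0, 110, 0.6, 0, 0, 0, -40, 0, 110, 0.6, 0, 0, 0, -80, 0, 110, 0.6, 0, 0, 0, -120, 0, 110, 0.6, 0, 0, 0, -160, 0, 110, 0.6, 0, 0, 0, -160, 0, 110, 0.6]}}

```text
time: 4.32
ee_pos: [0.431, -0.2219, 0.2281]
tcp_rot: [0.059, 0.998, 0.001, -0.002]
ft_force: [1.2, 0.4, 1.3]
opening: 0.0512
```

```bash
python3 - <<'E'
from h import *
a=snap("side","a.png")["frame"][145:300,240:390];b=snap("top","b.png")["frame"][155:235,225:375]
o=np.zeros((600,800,3),np.uint8)
o[:465,:450]=cv2.resize(a[:,:,::-1],(450,465));o[150:337,450:800]=cv2.resize(b[:,:,::-1],(350,187))
cv2.imwrite("pics/lev2.png",o)
E
```

```text
(no output)
```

View pics/lev2.png

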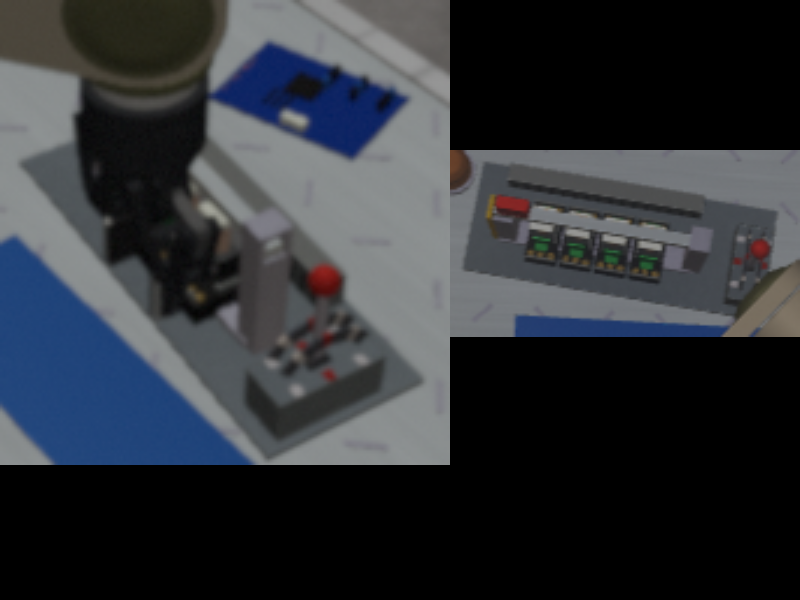

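The knob now stands over the middle red marks (side crop (325,280), top inset (761,249)). I check that numerically and get the exact commanded pose.

```bash
python3 - <<'E'
from h import *
print(tri((225+311/2.333,155+99/2.333),(240+325/3,145+280/3)),"expect .5964 -.2249 .135")
s=manip.state();print(s["ee_pos"],s["ft_force"],s["qpos"])
E
```

```text
[ 0.59629513 -0.22674598  0.13549854] expect .5964 -.2249 .135
[ 0.43591084 -0.22359028  0.22900808] [ 1.24697837 -0.39597613 -0.02558435] [-7.16186793e-01  2.76728843e-01  1.46222039e+00  9.35642108e-05
  1.40167787e+00 -2.16865915e+00]
```

Request:
{"op": "drive_tool", "data": {"moves": [0, 0, -0.12, 0, 30, 40, 1, 0, 0, -0.24, 20, 60, 40, 1, 0, 0, -0.36, 40, 90, 40, 1, 0, 0, -0.48, 60, 120, 40, 1, 0, 0, -0.6, 80, 150, 40, 1, 0, 0, -0.72, 100, 180, 40, 1, 0, 0, -0.84, 120, 210, 40, 1, 0, 0, -0.96, 140, 240, 40, 1, 0, 0, -1.08, 160, 270, 40, 1, 0, 0, -1.2, 180, 290, 40, 1], "force": 80}}

```text
time: 5.25
ee_pos: [0.6184, 0.0703, 0.2681]
tcp_rot: [0.596, 0.803, 0.0, 0.0]
ft_force: [-0.3, -0.8, 0.7]
opening: 0.0854
```

Request:
{"op": "drive_tool", "data": {"moves": [0, 0, -0.12, 10, 10, 0, 1, 0, 0, -0.24, 15, 10, 0, 1, 0, 0, -0.36, 15, 10, 0, 1, 0, 0, -0.371, 15, 10, 0, 1, 0, 0, -0.371, 15, 10, 0, 1, 0, 0, -0.371, 15, 10, 0, 1, 0, 0, -0.371, 15, 10, 0, 1, 0, 0, -0.371, 15, 10, 0, 1, 0, 0, -0.371, 15, 10, 0, 1, 0, 0, -0.371, 15, 10, 0, 1]}}

```text
time: 6.08
ee_pos: [0.6318, 0.0763, 0.2684]
tcp_rot: [0.733, 0.681, 0.0, 0.0]
ft_force: [-0.4, 0.7, -0.6]
opening: 0.0857
```

Lever is OFF to within 1.5 mm. Now I finish the turn (−0.045), go down over the red block and grip.

Request:
{"op": "drive_tool", "data": {"moves": [0, 0, -0.045, 0, 2, -30, 1, 0, 0, -0.045, 0, 2, -60, 1, 0, 0, -0.045, 0, 2, -90, 1, 0, 0, -0.045, 0, 2, -120, 1, 0, 0, -0.045, 0, 2, -144, 1, 0, 0, -0.045, 0, 2, -144, 1, 0, 0, -0.045, 0, 2, -144, 0.5, 0, 0, -0.045, 0, 2, -144, 0, 0, 0, -0.045, 0, 2, -144, 0, 0, 0, -0.045, 0, 2, -144, 0]}}

```text
time: 6.92
ee_pos: [0.6325, 0.0784, 0.1261]
tcp_rot: [0.748, 0.664, 0.001, 0.001]
ft_force: [-0.6, 0.8, -0.5]
opening: 0.0388
```

Request:
{"op": "drive_tool", "data": {"moves": [0, 0, 0, 0, 0, 0, 0, 0, 0, 0, 0, 0, 0, 0, 0, 0, 0, 0, 0, 0, 0, 0, 0, 0, 0, 0, 0, 0, 0, 0, 0, 0, 0, 0, 0, 0, 0, 0, 0, 0, 0, 0, 0, 0, 0, 0, 0, 0, 0, 0, 0, 0, 0, 0, 0, 0, 0, 0, 0, 0, 0, 0, 0, 0, 0, 0, 0, 0, 0, 0]}}

```text
time: 7.75
ee_pos: [0.6321, 0.0784, 0.1252]
tcp_rot: [0.748, 0.664, 0.001, 0.001]
ft_force: [-1.6, 0.2, 5.9]
opening: 0.0147
```

Request:
{"op": "drive_tool", "data": {"moves": [0.02, -0.0024, 0, 0, -1, 5, 0, 0.04, -0.005, 0, 0, -1, 10, 0, 0.055, -0.0065, 0, 0, -2, 14, 0, 0.07, -0.0082, 0, 0, -2, 17, 0, 0.07, -0.0082, 0, 0, -2, 17, 0, 0.07, -0.0082, 0, 0, -2, 17, 0, 0.07, -0.0082, 0, 0, -2, 17, 0, 0.07, -0.0082, 0, 0, -2, 17, 0, 0.07, -0.0082, 0, 0, -2, 17, 0, 0.07, -0.0082, 0, 0, -2, 17, 0]}}

```text
time: 8.58
ee_pos: [0.6317, 0.0765, 0.1412]
tcp_rot: [0.747, 0.663, 0.026, -0.024]
ft_force: [-0.4, -1.1, 0.3]
opening: 0.0147
```

Request:
{"op": "drive_tool", "data": {"moves": [0, 0, 0, 1, 8, 1, 0, 0, 0, 0, 2, 16, 1, 0, 0, 0, 0, 3, 24, 2, 0, 0, 0, 0, 4, 32, 2, 0, 0, 0, 0, 5, 40, 3, 0, 0, 0, 0, 6, 48, 3, 0, 0, 0, 0, 7, 56, 4, 0, 0, 0, 0, 7, 60, 4, 0, 0, 0, 0, 7, 60, 4, 0, 0, 0, 0, 7, 60, 4, 0]}}

```text
time: 9.42
ee_pos: [0.6387, 0.1366, 0.1453]
tcp_rot: [0.747, 0.663, 0.026, -0.023]
ft_force: [0.6, -0.6, -1.1]
opening: 0.0151
```

```bash
python3 - <<'E'
from h import *
a=snap("side","a.png")["frame"][120:285,220:390];b=snap("top","b.png")["frame"][155:235,225:375]
o=np.zeros((600,800,3),np.uint8)
o[:495,:510]=cv2.resize(a[:,:,::-1],(510,495));o[150:305,510:800]=cv2.resize(b[:,:,::-1],(290,155))
cv2.imwrite("pics/bar.png",cv2.convertScaleAbs(o,alpha=1.4))
E
```

```text
(no output)
```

View pics/bar.png

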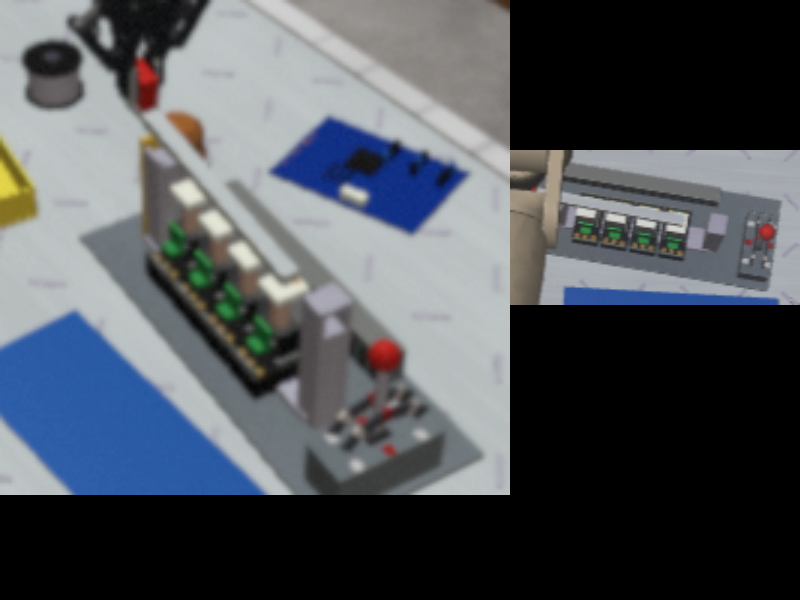

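The bar is clear of the window and held level with the grip. Next I raise it, carry it over the mat and align it.

Request:
{"op": "drive_tool", "data": {"moves": [0, 0, 0, 0, 0, 30, 0, 0, 0, 0, 0, 0, 60, 0, -0.02, 0.0025, 0, -5, 0, 85, 0, -0.04, 0.005, 0.02, -30, -20, 85, 0, -0.07, 0.0082, 0.04, -55, -37, 85, 0, -0.07, 0.0082, 0.06, -80, -55, 85, 0, -0.07, 0.0082, 0.08, -107, -75, 85, 0, -0.07, 0.0082, 0.1, -134, -94, 85, 0, -0.07, 0.0082, 0.12, -160, -110, 85, 0, -0.07, 0.0082, 0.12, -178, -124, 85, 0]}}

```text
time: 10.35
ee_pos: [0.4586, 0.0114, 0.2305]
tcp_rot: [0.707, 0.707, -0.002, -0.002]
ft_force: [0.7, 1.0, -0.4]
opening: 0.0147
```

Request:
{"op": "drive_tool", "data": {"moves": [0, 0, 0, 0, 0, 0, 0, 0, 0, 0, 0, 0, -20, 0, 0, 0, 0, 0, 0, -45, 0, 0, 0, 0, 0, 0, -70, 0, 0, 0, 0, 0, 0, -95, 0, 0, 0, 0, 0, 0, -115, 0, 0, 0, 0, 0, 0, -130, 0, 0, 0, 0, 0, 0, -145, 0, 0, 0, 0, 0, 0, -145, 0, 0, 0, 0, 0, 0, -145, 0]}}

```text
time: 11.18
ee_pos: [0.461, 0.0123, 0.0853]
tcp_rot: [0.707, 0.707, -0.002, -0.002]
ft_force: [-0.3, 0.2, -1.0]
opening: 0.0145
```

```bash
python3 - <<'E'
from h import *
a=snap("side","a.png")["frame"][190:370,180:350];b=snap("top","b.png")["frame"][155:285,225:375]
o=np.zeros((540,800,3),np.uint8)
o[:540,:510]=cv2.resize(a[:,:,::-1],(510,540));o[150:401,510:800]=cv2.resize(b[:,:,::-1],(290,251))
cv2.imwrite("pics/bar2.png",cv2.convertScaleAbs(o,alpha=1.4))
E
```

```text
(no output)
```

View pics/bar2.png

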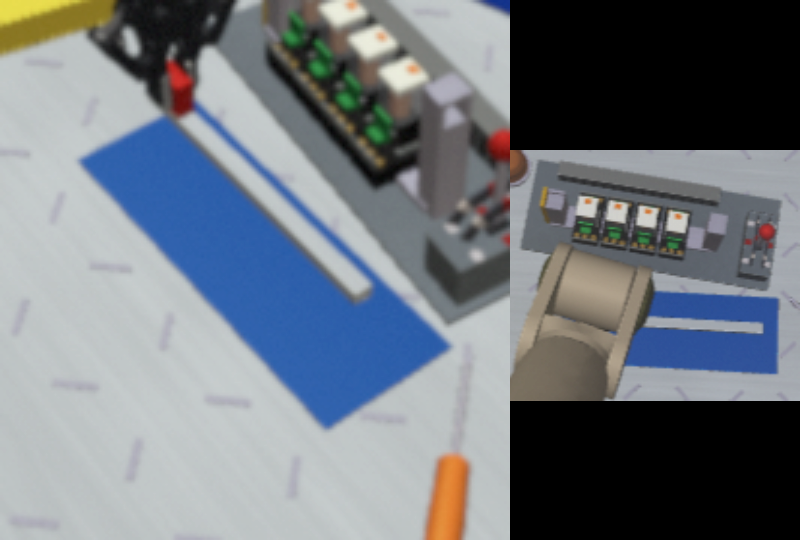

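The bar is level and aligned well inside the mat (seen in both views). I lower it, release and rise.

Request:
{"op": "drive_tool", "data": {"moves": [0, 0, 0, 0, 0, -15, 0, 0, 0, 0, 0, 0, -30, 0, 0, 0, 0, 0, 0, -43, 0, 0, 0, 0, 0, 0, -54, 0, 0, 0, 0, 0, 0, -60, 0, 0, 0, 0, 0, 0, -64, 0, 0, 0, 0, 0, 0, -64, 0, 0, 0, 0, 0, 0, -64, 0, 0, 0, 0, 0, 0, -64, 0.6, 0, 0, 0, 0, 0, -64, 0.6]}}

```text
time: 12.12
ee_pos: [0.4612, 0.0123, 0.022]
tcp_rot: [0.707, 0.707, -0.001, -0.001]
ft_force: [0.3, -0.8, -0.1]
opening: 0.0379
```

Request:
{"op": "drive_tool", "data": {"moves": [0, 0, 0, 0, 0, 0, 0.6, 0, 0, 0, 0, 0, 0, 0.6, 0, 0, 0, 0, 0, 0, 0.6, 0, 0, 0, 0, 0, 10, 0.6, 0, 0, 0, 0, 0, 40, 0.6, 0, 0, 0, 0, 0, 80, 0.6, 0, 0, 0, 0, 0, 120, 0.6, 0, 0, 0, 0, 0, 160, 0.6, 0, 0, 0, 0, 0, 200, 0.6, 0, 0, 0, 0, 0, 200, 0.6]}}

```text
time: 12.95
ee_pos: [0.4632, 0.012, 0.2284]
tcp_rot: [0.707, 0.707, 0.002, 0.004]
ft_force: [0.9, -0.8, 0.5]
opening: 0.0514
```

Request:
{"op": "drive_tool", "data": {"moves": [0, 0, -0.03, 0, 40, 0, 0.8, 0, 0, -0.06, 0, 80, 0, 0.8, 0, 0, -0.09, 0, 120, 0, 0.8, 0, 0, -0.12, 0, 160, 0, 0.8, 0, 0, -0.12, 0, 200, 0, 0.8, 0, 0, -0.12, -20, 235, 0, 0.8, 0, 0, -0.12, -40, 270, 0, 0.8, 0, 0, -0.12, -60, 300, 0, 0.8, 0, 0, -0.12, -60, 300, 0, 0.8, 0, 0, -0.12, -60, 300, 0, 0.8]}}

```text
time: 13.78
ee_pos: [0.3997, 0.3136, 0.2211]
tcp_rot: [0.747, 0.665, -0.001, -0.002]
ft_force: [-0.4, -0.2, -0.5]
opening: 0.0682
```

```bash
python3 - <<'E'
from h import *
b=snap("top","b.png")["frame"][155:280,225:375]
cv2.imwrite("pics/top2.png",cv2.convertScaleAbs(cv2.resize(b[:,:,::-1],None,fx=4.8,fy=4.8,interpolation=cv2.INTER_CUBIC),alpha=1.4))
for y in(.069,.023,-.023,-.069):
    p=[.6197+.1165*y,-.0263+.9932*y,.104];q=proj("top",p)[0];print(p,(q-[225,155])*4.8+1.9)
E
```

```text
[0.6277385, 0.0422308, 0.104] [192.13680754 141.15814098]
[0.6223795, -0.003456400000000002, 0.104] [266.69614511 154.00111709]
[0.6170205000000001, -0.049143599999999996, 0.104] [341.42187715 166.86640085]
[0.6116615000000001, -0.0948308, 0.104] [416.33701166 179.75790959]
```

View pics/top2.png

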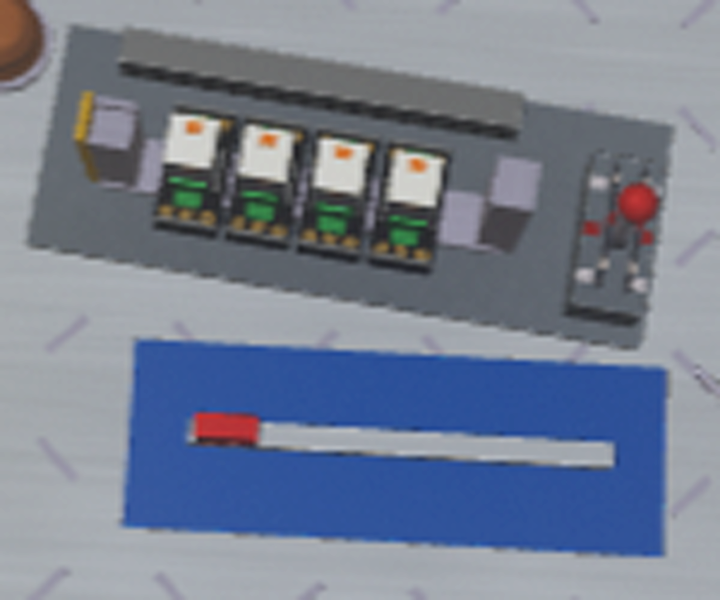

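The bar lies on the mat (crop: block (225,430), right end (613,455)). All four relays are present, and the R1 cap centre (192,142) matches the prediction of (192,141). I start with R1.

Request:
{"op": "drive_tool", "data": {"moves": [0, 0, 0, 25, -30, 0, 0.8, 0, 0, 0, 51, -60, 0, 0.8, 0, 0, 0, 76, -90, 0, 0.8, 0, 0, 0, 101, -120, 0, 0.8, 0, 0, 0, 126, -150, 0, 0.8, 0, 0, 0, 151, -180, 0, 0.8, 0, 0, 0, 176, -210, 0, 0.8, 0, 0, 0, 201, -240, 0, 0.8, 0, 0, 0, 227, -271, 0, 0.8, 0, 0, 0, 227, -271, 0, 0.8], "force": 70}}

```text
time: 14.67
ee_pos: [0.6311, 0.0337, 0.2198]
tcp_rot: [0.751, 0.661, -0.002, -0.001]
ft_force: [0.3, -0.4, -1.0]
opening: 0.0682
```

Request:
{"op": "drive_tool", "data": {"moves": [0, 0, 0, 0, 0, 0, 0.8, 0, 0, 0, 0, 0, 0, 0.8, 0, 0, 0, 0, 0, -35, 0.8, 0, 0, 0, 0, 0, -70, 0.8, 0, 0, 0, 0, 0, -100, 0.8, 0, 0, 0, 0, 0, -125, 0.8, 0, 0, 0, 0, 0, -138, 0.8, 0, 0, 0, 0, 0, -138, 0.8, 0, 0, 0, 0, 0, -138, 0.8, 0, 0, 0, 0, 0, -138, 0.8]}}

```text
time: 15.5
ee_pos: [0.6283, 0.0417, 0.085]
tcp_rot: [0.748, 0.664, -0.001, -0.001]
ft_force: [-0.8, 0.4, -0.1]
opening: 0.0682
```

Request:
{"op": "drive_tool", "data": {"moves": [0, 0, 0, -1, 0, -4, 0.8, 0, 0, 0, -1, 0, -4, 0.2, 0, 0, 0, -1, 0, -4, 0.2, 0, 0, 0, -1, 0, -4, 0.2, 0, 0, 0, -1, 0, -4, 0.2, 0, 0, 0, -1, 0, -4, 0.2, 0, 0, 0, -1, 0, -4, 0.2, 0, 0, 0, -1, 0, -4, 0.2, 0, 0, 0, -1, 0, -4, 0.2, 0, 0, 0, -1, 0, -4, 0.2]}}

```text
time: 16.33
ee_pos: [0.6272, 0.0413, 0.08]
tcp_rot: [0.748, 0.664, -0.001, -0.001]
ft_force: [-0.3, 0.2, 5.3]
opening: 0.0307
```

Request:
{"op": "drive_tool", "data": {"moves": [-0.009, -0.074, 0, -4, 0, 1, 0.2, -0.018, -0.149, 0, -8, 1, 1, 0.2, -0.024, -0.2, 0, -10, 1, 1, 0.2, -0.03, -0.253, 0, -13, 1, 1, 0.2, -0.03, -0.253, 0, -13, 1, 1, 0.2, -0.03, -0.253, 0, -13, 1, 1, 0.2, -0.018, -0.149, 0, -8, 1, 1, 0.2, -0.009, -0.074, 0, -4, 0, 1, 0.2, 0, 0, 0, 0, 0, 0, 0.2, 0, 0, 0, 0, 0, 0, 0.2]}}

```text
time: 17.17
ee_pos: [0.6279, 0.0411, 0.08]
tcp_rot: [0.748, 0.664, -0.003, -0.003]
ft_force: [-4.6, 0.4, 11.4]
opening: 0.031
```

Request:
{"op": "drive_tool", "data": {"moves": [0.009, 0.074, 0, 4, 0, 1, 0.2, 0.018, 0.149, 0, 8, -1, 1, 0.2, 0.024, 0.2, 0, 10, -1, 1, 0.2, 0.03, 0.253, 0, 13, -1, 1, 0.2, 0.03, 0.253, 0, 13, -1, 1, 0.2, 0.03, 0.253, 0, 13, -1, 1, 0.2, 0.018, 0.149, 0, 8, -1, 1, 0.2, 0.009, 0.074, 0, 4, 0, 1, 0.2, 0, 0, 0, 0, 0, 0, 0.2, 0, 0, 0, 0, 0, 0, 0.2]}}

```text
time: 18.0
ee_pos: [0.6257, 0.0418, 0.0802]
tcp_rot: [0.748, 0.664, 0.0, 0.0]
ft_force: [1.6, -0.3, -0.9]
opening: 0.0305
```

Request:
{"op": "drive_tool", "data": {"moves": [0, 0, 0, 0, 0, 3, 0.2, 0, 0, 0, 0, 0, 6, 0.2, 0, 0, 0, 0, 0, 9, 0.2, 0, 0, 0, 0, 0, 12, 0.2, 0, 0, 0, 0, 0, 15, 0.2, 0, 0, 0, 0, 0, 18, 0.2, 0, 0, 0, 0, 0, 18, 0.2, 0, 0, 0, 0, 0, 18, 0.2, 0, 0, 0, 0, 0, 18, 0.2, 0, 0, 0, 0, 0, 18, 0.2]}}

```text
time: 18.83
ee_pos: [0.6267, 0.0414, 0.0971]
tcp_rot: [0.748, 0.664, -0.001, -0.002]
ft_force: [0.1, -0.8, -1.0]
opening: 0.0303
```

```bash
python3 - <<'E'
from h import *
a=snap("side","a.png")["frame"][165:255,245:345]
cv2.imwrite("pics/r1.png",cv2.convertScaleAbs(cv2.resize(a[:,:,::-1],None,fx=5,fy=5,interpolation=cv2.INTER_CUBIC),alpha=1.5))
E
```

```text
(no output)
```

View pics/r1.png

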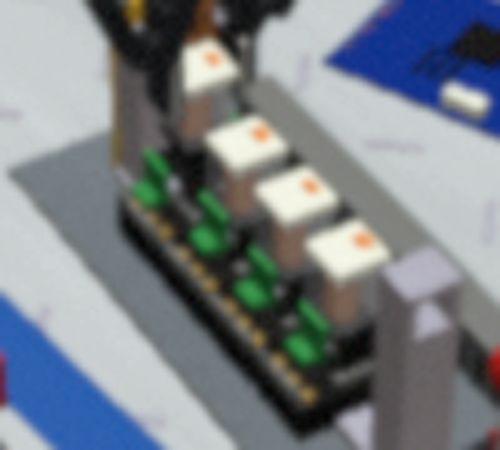

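R1 came out freely: its cap at (208,65) stands above the others and the force is near zero. I check the tray by colour, then carry the relay there.

```bash
cat > tray.py <<'E'
from h import *
import sys
def tray():
    snap("top","t.png");f=cal("top")["frame"];h=cv2.cvtColor(f,cv2.COLOR_RGB2HSV)
    m=cv2.inRange(h,(24,150,70),(36,255,255));m[:, 225:]=0
    c=max(cv2.findContours(m,0,2)[0],key=cv2.contourArea);r=cv2.minAreaRect(c)
    P=np.array([onz("top",q,.03)[:2] for q in cv2.boxPoints(r)])
    e=P[1]-P[0];e2=P[2]-P[1]
    L=e if np.linalg.norm(e)>np.linalg.norm(e2) else e2
    if L[0]<0:L=-L
    return P.mean(0),np.arctan2(L[1],L[0]),np.linalg.norm(e),np.linalg.norm(e2),cv2.contourArea(c)
c,a,l1,l2,A=tray();print("tray",c.round(4),round(a,3),l1.round(3),l2.round(3),A)
X=np.array([np.cos(a),np.sin(a)]);Y=np.array([-X[1],X[0]])
for n,i,j in(("A",-1,-1),("B",-1,1),("C",1,-1),("D",1,1)):print(n,(c+.05*i*X+.035*j*Y).round(4))
s=manip.state();print("tcp",s["ee_pos"].round(4),s["opening"].round(4))
E
python3 tray.py
```

```text
tray [0.5213 0.2794] 1.381 0.117 0.146 1534.0
A [0.5463 0.2237]
B [0.4775 0.2369]
C [0.5652 0.3219]
D [0.4964 0.3351]Traceback (most recent call last):
  File "tray.py", line 15, in <module>
    s=manip.state();print("tcp",s["ee_pos"].round(4),s["opening"].round(4))
                                                     ^^^^^^^^^^^^^^^^^^
AttributeError: 'float' object has no attribute 'round'
```

Request:
{"op": "drive_tool", "data": {"moves": [0, 0, 0, 0, 0, 25, 0.2, 0, 0, 0, 0, 0, 55, 0.2, 0, 0, 0, 0, 0, 85, 0.2, 0, 0, 0, -5, 0, 112, 0.2, 0, 0, 0, -18, 35, 112, 0.2, 0, 0, 0, -31, 70, 112, 0.2, 0, 0, 0, -44, 105, 112, 0.2, 0, 0, 0, -57, 140, 112, 0.2, 0, 0, 0, -70, 175, 112, 0.2, 0, 0, 0, -80, 200, 112, 0.2]}}

```text
time: 19.77
ee_pos: [0.5454, 0.244, 0.2094]
tcp_rot: [0.748, 0.664, -0.001, -0.002]
ft_force: [0.6, 0.4, -1.1]
opening: 0.0307
```

```bash
python3 tray.py
```

```text
tray [0.4819 0.2362] -0.18 0.178 0.043 367.5
A [0.4265 0.2107]
B [0.439  0.2796]
C [0.5249 0.1929]
D [0.5374 0.2617]Traceback (most recent call last):
  File "tray.py", line 15, in <module>
    s=manip.state();print("tcp",s["ee_pos"].round(4),s["opening"].round(4))
                                                     ^^^^^^^^^^^^^^^^^^
AttributeError: 'float' object has no attribute 'round'
```

The arm hides the tray from the top camera, so I use the side view.

```bash
sed -i 's/,s\["opening"\].*/)/' tray.py; python3 - <<'E'
from h import *
a=snap("side","a.png")["frame"][120:260,120:290]
a=cv2.resize(a[:,:,::-1],None,fx=4,fy=4,interpolation=cv2.INTER_CUBIC)
a=cv2.convertScaleAbs(a,alpha=1.5)
c0=np.array([.474,.2846]);t=-.175
X=np.array([np.cos(t),np.sin(t)]);Y=np.array([-X[1],X[0]])
P=[np.append(c0+.105*i*X+.07*j*Y,.036) for i,j in((-1,-1),(-1,1),(1,1),(1,-1))]
q=((proj("side",P)-[120,120])*4+1.5).astype(int);cv2.polylines(a,[q.reshape(-1,1,2)],True,(255,0,255),1)
cv2.imwrite("pics/t1.png",a)
E
```

```text
(no output)
```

View pics/t1.png

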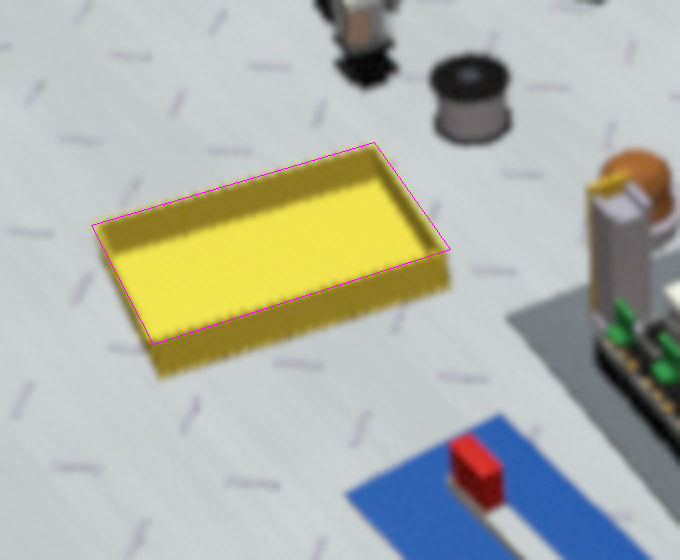

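The tray stands exactly where I estimated (the magenta outline coincides with the rim). I place R1 in slot D.

Request:
{"op": "drive_tool", "data": {"moves": [0, 0, 0, -8, 33, 0, 0.2, 0, 0, 0, -16, 66, 0, 0.2, 0, 0, 0, -16, 66, 0, 0.2, 0, 0, 0, -16, 66, -35, 0.2, 0, 0, 0, -16, 66, -70, 0.2, 0, 0, 0, -16, 66, -100, 0.2, 0, 0, 0, -16, 66, -125, 0.2, 0, 0, 0, -16, 66, -142, 0.2, 0, 0, 0, -16, 66, -152, 0.2, 0, 0, 0, -16, 66, -154, 0.2]}}

```text
time: 20.7
ee_pos: [0.5305, 0.3065, 0.0536]
tcp_rot: [0.748, 0.663, -0.003, -0.002]
ft_force: [-0.2, 0.4, -0.7]
opening: 0.0309
```

Request:
{"op": "drive_tool", "data": {"moves": [0, 0, 0, 0, 0, 0, 0.2, 0, 0, 0, 0, 0, 0, 0.2, 0, 0, 0, 0, 0, 0, 0.55, 0, 0, 0, 0, 0, 0, 0.55, 0, 0, 0, 0, 0, 0, 0.55, 0, 0, 0, 0, 0, 0, 0.55, 0, 0, 0, 0, 0, 20, 0.55, 0, 0, 0, 0, 0, 60, 0.55, 0, 0, 0, 0, 0, 100, 0.55, 0, 0, 0, 0, 0, 130, 0.55]}}

```text
time: 21.53
ee_pos: [0.5311, 0.3076, 0.1888]
tcp_rot: [0.748, 0.664, 0.0, -0.001]
ft_force: [-0.3, 0.7, 0.9]
opening: 0.047
```

```bash
python3 - <<'E'
from h import *
a=snap("side","a.png")["frame"][120:260,120:290]
a=cv2.resize(a[:,:,::-1],None,fx=2,fy=2,interpolation=cv2.INTER_CUBIC)
cv2.imwrite("pics/t2.png",cv2.convertScaleAbs(a,alpha=1.5));print(manip.state()["ee_pos"])
E
```

```text
[0.53293096 0.30827216 0.19460518]
```

View pics/t2.png

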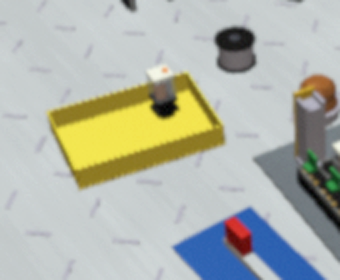

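R1 stands in the tray (crop (163,90)). Now R2.

Request:
{"op": "drive_tool", "data": {"moves": [0, 0, 0, 11, -38, 10, 0.8, 0, 0, 0, 22, -76, 10, 0.8, 0, 0, 0, 33, -114, 10, 0.8, 0, 0, 0, 44, -152, 10, 0.8, 0, 0, 0, 55, -190, 10, 0.8, 0, 0, 0, 66, -228, 10, 0.8, 0, 0, 0, 78, -266, 10, 0.8, 0, 0, 0, 91, -304, 10, 0.8, 0, 0, 0, 91, -311, 10, 0.8, 0, 0, 0, 91, -311, 10, 0.8]}}

```text
time: 22.42
ee_pos: [0.622, -0.0061, 0.1947]
tcp_rot: [0.749, 0.662, -0.002, -0.002]
ft_force: [0.1, 0.7, 1.2]
opening: 0.0682
```

Request:
{"op": "drive_tool", "data": {"moves": [0, 0, 0, 0, 0, 0, 0.8, 0, 0, 0, 0, 0, 0, 0.8, 0, 0, 0, 0, 0, -30, 0.8, 0, 0, 0, 0, 0, -60, 0.8, 0, 0, 0, 0, 0, -80, 0.8, 0, 0, 0, 0, 0, -80, 0.8, 0, 0, 0, 0, 0, -80, 0.8, 0, 0, 0, 0, 0, -80, 0.8, 0, 0, 0, 0, 0, -80, 0.8, 0, 0, 0, 0, 0, -80, 0.8]}}

```text
time: 23.25
ee_pos: [0.6224, -0.0034, 0.1169]
tcp_rot: [0.748, 0.664, -0.001, -0.001]
ft_force: [0.8, 0.4, -0.8]
opening: 0.0683
```

Request:
{"op": "drive_tool", "data": {"moves": [0, 0, 0, 0, 0, -20, 0.8, 0, 0, 0, 0, 0, -36, 0.8, 0, 0, 0, 0, 0, -36, 0.8, 0, 0, 0, 0, 0, -36, 0.2, 0, 0, 0, 0, 0, -36, 0.2, 0, 0, 0, 0, 0, -36, 0.2, 0, 0, 0, 0, 0, -36, 0.2, 0, 0, 0, 0, 0, -36, 0.2, 0, 0, 0, 0, 0, -36, 0.2, 0, 0, 0, 0, 0, -36, 0.2]}}

```text
time: 24.08
ee_pos: [0.6225, -0.0037, 0.081]
tcp_rot: [0.748, 0.664, -0.0, -0.0]
ft_force: [-0.9, 0.2, 5.6]
opening: 0.0308
```

Request:
{"op": "drive_tool", "data": {"moves": [-0.009, -0.074, 0, -4, 0, 1, 0.2, -0.018, -0.149, 0, -8, 1, 1, 0.2, -0.024, -0.2, 0, -10, 1, 1, 0.2, -0.03, -0.253, 0, -13, 1, 1, 0.2, -0.03, -0.253, 0, -13, 1, 1, 0.2, -0.03, -0.253, 0, -13, 1, 1, 0.2, -0.018, -0.149, 0, -8, 1, 1, 0.2, -0.009, -0.074, 0, -4, 0, 1, 0.2, 0, 0, 0, 0, 0, 0, 0.2, 0, 0, 0, 0, 0, 0, 0.2]}}

```text
time: 24.92
ee_pos: [0.6227, -0.0039, 0.0809]
tcp_rot: [0.748, 0.664, -0.003, -0.003]
ft_force: [-8.0, -0.4, 15.0]
opening: 0.0306
```

Request:
{"op": "drive_tool", "data": {"moves": [0.009, 0.074, 0, 4, 0, 1, 0.2, 0.018, 0.149, 0, 8, -1, 1, 0.2, 0.024, 0.2, 0, 10, -1, 1, 0.2, 0.03, 0.253, 0, 13, -1, 1, 0.2, 0.03, 0.253, 0, 13, -1, 1, 0.2, 0.03, 0.253, 0, 13, -1, 1, 0.2, 0.018, 0.149, 0, 8, -1, 1, 0.2, 0.009, 0.074, 0, 4, 0, 1, 0.2, 0, 0, 0, 0, 0, 0, 0.2, 0, 0, 0, 0, 0, 0, 0.2]}}

```text
time: 25.75
ee_pos: [0.6211, -0.0033, 0.0811]
tcp_rot: [0.748, 0.664, 0.001, 0.001]
ft_force: [1.7, -0.5, -0.4]
opening: 0.0305
```

Request:
{"op": "drive_tool", "data": {"moves": [0, 0, 0, 0, 0, 3, 0.2, 0, 0, 0, 0, 0, 6, 0.2, 0, 0, 0, 0, 0, 9, 0.2, 0, 0, 0, 0, 0, 12, 0.2, 0, 0, 0, 0, 0, 15, 0.2, 0, 0, 0, 0, 0, 18, 0.2, 0, 0, 0, 0, 0, 18, 0.2, 0, 0, 0, 0, 0, 18, 0.2, 0, 0, 0, 0, 0, 18, 0.2, 0, 0, 0, 0, 0, 18, 0.2]}}

```text
time: 26.58
ee_pos: [0.6217, -0.0036, 0.0971]
tcp_rot: [0.748, 0.664, -0.001, -0.002]
ft_force: [0.2, -0.2, -0.8]
opening: 0.0306
```

Request:
{"op": "drive_tool", "data": {"moves": [0, 0, 0, 0, 0, 30, 0.2, 0, 0, 0, 0, 0, 60, 0.2, 0, 0, 0, 0, 0, 90, 0.2, 0, 0, 0, -5, 0, 112, 0.2, 0, 0, 0, -20, 37, 112, 0.2, 0, 0, 0, -35, 74, 112, 0.2, 0, 0, 0, -50, 111, 112, 0.2, 0, 0, 0, -65, 148, 112, 0.2, 0, 0, 0, -65, 150, 112, 0.2, 0, 0, 0, -65, 150, 112, 0.2]}}

```text
time: 27.42
ee_pos: [0.556, 0.1483, 0.2095]
tcp_rot: [0.747, 0.665, -0.001, -0.002]
ft_force: [-0.5, 0.2, -1.2]
opening: 0.0307
```

```bash
cat > ts.py <<'E'
from h import *
snap("side","t.png");f=cal("side")["frame"];h=cv2.cvtColor(f,cv2.COLOR_RGB2HSV)
m=cv2.inRange(h,(22,130,50),(36,255,255));c=max(cv2.findContours(m,0,2)[0],key=cv2.contourArea)[:,0]
print("L",c[c[:,0].argmin()],"B",c[c[:,1].argmax()],"R",c[c[:,0].argmax()],"T",c[c[:,1].argmin()],"ref L143,176 B159,214 R232,185 T213,156")
s=manip.state();print(s["ee_pos"].round(4),s["opening"],s["time"])
E
python3 ts.py
```

```text
L [144 177] B [160 213] R [231 190] T [210 157] ref L143,176 B159,214 R232,185 T213,156
[0.5566 0.1469 0.2094] 0.030649707783122235 27.4667
```

Tray unmoved. I place R2 in slot C.

Request:
{"op": "drive_tool", "data": {"moves": [0, 0, 0, -16, 37, 0, 0.2, 0, 0, 0, -32, 74, 0, 0.2, 0, 0, 0, -40, 94, 0, 0.2, 0, 0, 0, -40, 94, -30, 0.2, 0, 0, 0, -40, 94, -65, 0.2, 0, 0, 0, -40, 94, -100, 0.2, 0, 0, 0, -40, 94, -125, 0.2, 0, 0, 0, -40, 94, -142, 0.2, 0, 0, 0, -40, 94, -152, 0.2, 0, 0, 0, -40, 94, -155, 0.2]}}

```text
time: 28.3
ee_pos: [0.5172, 0.2392, 0.0539]
tcp_rot: [0.748, 0.663, -0.002, -0.002]
ft_force: [-7.0, -3.4, 22.4]
opening: 0.0307
```

Request:
{"op": "drive_tool", "data": {"moves": [0, 0, 0, 0, 0, 0, 0.2, 0, 0, 0, 0, 0, 0, 0.2, 0, 0, 0, 0, 0, 0, 0.55, 0, 0, 0, 0, 0, 0, 0.55, 0, 0, 0, 0, 0, 0, 0.55, 0, 0, 0, 0, 0, 0, 0.55, 0, 0, 0, 0, 0, 20, 0.55, 0, 0, 0, 0, 0, 60, 0.55, 0, 0, 0, 0, 0, 100, 0.55, 0, 0, 0, 0, 0, 140, 0.55]}}

```text
time: 29.13
ee_pos: [0.5164, 0.2403, 0.1961]
tcp_rot: [0.748, 0.664, -0.002, -0.002]
ft_force: [1.4, -0.5, 0.5]
opening: 0.0471
```

Request:
{"op": "drive_tool", "data": {"moves": [0, 0, 0, 13, -37, 0, 0.8, 0, 0, 0, 26, -74, 0, 0.8, 0, 0, 0, 39, -111, 0, 0.8, 0, 0, 0, 52, -148, 0, 0.8, 0, 0, 0, 65, -185, 0, 0.8, 0, 0, 0, 78, -222, 0, 0.8, 0, 0, 0, 91, -259, 0, 0.8, 0, 0, 0, 100, -290, 0, 0.8, 0, 0, 0, 100, -290, 0, 0.8, 0, 0, 0, 100, -290, 0, 0.8]}}

```text
time: 29.97
ee_pos: [0.6169, -0.0512, 0.1939]
tcp_rot: [0.749, 0.663, -0.001, -0.002]
ft_force: [0.3, 0.2, 0.2]
opening: 0.0682
```

```bash
python3 ts.py; python3 - <<'E'
from h import *
a=snap("side","a.png")["frame"][120:260,120:290]
a=cv2.resize(a[:,:,::-1],None,fx=2,fy=2,interpolation=cv2.INTER_CUBIC)
cv2.imwrite("pics/t3.png",cv2.convertScaleAbs(a,alpha=1.5))
E
```

```text
L [144 176] B [160 213] R [231 190] T [211 157] ref L143,176 B159,214 R232,185 T213,156
[ 0.6167 -0.0498  0.1941] 0.0680108415037261 30.0167
```

View pics/t3.png

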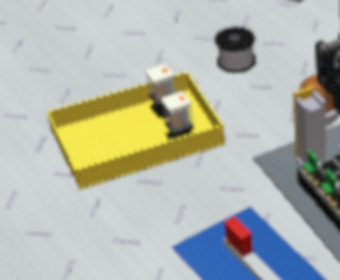

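Both relays stand in the tray. R3 next: go down, rock, pull.

Request:
{"op": "drive_tool", "data": {"moves": [0, 0, 0, 0, 0, -35, 0.8, 0, 0, 0, 0, 0, -70, 0.8, 0, 0, 0, 0, 0, -100, 0.8, 0, 0, 0, 0, 0, -113, 0.8, 0, 0, 0, 0, 0, -113, 0.8, 0, 0, 0, 0, 0, -113, 0.8, 0, 0, 0, 0, 0, -113, 0.2, 0, 0, 0, 0, 0, -113, 0.2, 0, 0, 0, 0, 0, -113, 0.2, 0, 0, 0, 0, 0, -113, 0.2]}}

```text
time: 30.9
ee_pos: [0.6174, -0.0496, 0.0829]
tcp_rot: [0.748, 0.664, -0.001, -0.0]
ft_force: [-0.9, -0.9, 6.7]
opening: 0.0306
```

Request:
{"op": "drive_tool", "data": {"moves": [0, 0, 0, 0, 0, 0, 0.2, 0, 0, 0, 0, 0, 0, 0.2, -0.012, -0.099, 0, -5, 0, 1, 0.2, -0.021, -0.175, 0, -9, 1, 1, 0.2, -0.03, -0.253, 0, -13, 1, 1, 0.2, -0.03, -0.253, 0, -13, 1, 1, 0.2, -0.03, -0.253, 0, -13, 1, 1, 0.2, -0.018, -0.149, 0, -8, 1, 1, 0.2, -0.006, -0.05, 0, -3, 0, 0, 0.2, 0, 0, 0, 0, 0, 0, 0.2]}}

```text
time: 31.73
ee_pos: [0.6177, -0.0503, 0.083]
tcp_rot: [0.748, 0.664, -0.003, -0.003]
ft_force: [-5.1, -1.7, 11.4]
opening: 0.0304
```

Request:
{"op": "drive_tool", "data": {"moves": [0.009, 0.074, 0, 4, 0, 1, 0.2, 0.018, 0.149, 0, 8, -1, 1, 0.2, 0.024, 0.2, 0, 10, -1, 1, 0.2, 0.03, 0.253, 0, 13, -1, 1, 0.2, 0.03, 0.253, 0, 13, -1, 1, 0.2, 0.03, 0.253, 0, 13, -1, 1, 0.2, 0.018, 0.149, 0, 8, -1, 1, 0.2, 0.009, 0.074, 0, 4, 0, 1, 0.2, 0, 0, 0, 0, 0, 0, 0.2, 0, 0, 0, 0, 0, 0, 0.2]}}

```text
time: 32.57
ee_pos: [0.616, -0.0494, 0.083]
tcp_rot: [0.748, 0.664, 0.0, 0.0]
ft_force: [1.4, -0.3, -0.5]
opening: 0.0306
```

Request:
{"op": "drive_tool", "data": {"moves": [0, 0, 0, 0, 0, 3, 0.2, 0, 0, 0, 0, 0, 6, 0.2, 0, 0, 0, 0, 0, 9, 0.2, 0, 0, 0, 0, 0, 12, 0.2, 0, 0, 0, 0, 0, 15, 0.2, 0, 0, 0, 0, 0, 18, 0.2, 0, 0, 0, 0, 0, 18, 0.2, 0, 0, 0, 0, 0, 18, 0.2, 0, 0, 0, 0, 0, 18, 0.2, 0, 0, 0, 0, 0, 18, 0.2]}}

```text
time: 33.4
ee_pos: [0.6167, -0.0496, 0.0991]
tcp_rot: [0.748, 0.664, -0.001, -0.002]
ft_force: [0.3, 0.5, -1.4]
opening: 0.0306
```

Request:
{"op": "drive_tool", "data": {"moves": [0, 0, 0, 0, 0, 30, 0.2, 0, 0, 0, 0, 0, 60, 0.2, 0, 0, 0, 0, 0, 90, 0.2, 0, 0, 0, -10, 0, 110, 0.2, 0, 0, 0, -26, 34, 110, 0.2, 0, 0, 0, -42, 68, 110, 0.2, 0, 0, 0, -58, 102, 110, 0.2, 0, 0, 0, -74, 136, 110, 0.2, 0, 0, 0, -86, 170, 110, 0.2, 0, 0, 0, -86, 178, 110, 0.2]}}

```text
time: 34.23
ee_pos: [0.5283, 0.1324, 0.2097]
tcp_rot: [0.747, 0.665, -0.001, -0.002]
ft_force: [1.1, -0.1, -0.6]
opening: 0.0306
```

```bash
python3 ts.py
```

```text
L [144 176] B [160 213] R [231 190] T [211 157] ref L143,176 B159,214 R232,185 T213,156
[0.5296 0.1317 0.2097] 0.030935409461055458 34.2833
```

Request:
{"op": "drive_tool", "data": {"moves": [0, 0, 0, -17, 34, 0, 0.2, 0, 0, 0, -34, 68, 0, 0.2, 0, 0, 0, -51, 102, 0, 0.2, 0, 0, 0, -68, 136, 0, 0.2, 0, 0, 0, -85, 170, 0, 0.2, 0, 0, 0, -100, 200, 0, 0.2, 0, 0, 0, -100, 200, 0, 0.2, 0, 0, 0, -100, 200, -30, 0.2, 0, 0, 0, -100, 200, -65, 0.2, 0, 0, 0, -100, 200, -95, 0.2]}}

```text
time: 35.12
ee_pos: [0.4315, 0.3276, 0.1128]
tcp_rot: [0.748, 0.664, -0.001, -0.001]
ft_force: [0.6, 0.3, -0.4]
opening: 0.0304
```

Request:
{"op": "drive_tool", "data": {"moves": [0, 0, 0, 0, 0, -25, 0.2, 0, 0, 0, 0, 0, -42, 0.2, 0, 0, 0, 0, 0, -53, 0.2, 0, 0, 0, 0, 0, -57, 0.2, 0, 0, 0, 0, 0, -57, 0.2, 0, 0, 0, 0, 0, -57, 0.2, 0, 0, 0, 0, 0, -57, 0.55, 0, 0, 0, 0, 0, -57, 0.55, 0, 0, 0, 0, 0, -57, 0.55, 0, 0, 0, 0, 0, -57, 0.55]}}

```text
time: 35.95
ee_pos: [0.431, 0.3284, 0.0576]
tcp_rot: [0.748, 0.664, -0.001, -0.002]
ft_force: [-0.0, -0.4, 0.5]
opening: 0.0467
```

Request:
{"op": "drive_tool", "data": {"moves": [0, 0, 0, 0, 0, 20, 0.55, 0, 0, 0, 0, 0, 60, 0.55, 0, 0, 0, 0, 0, 100, 0.55, 0, 0, 0, 0, 0, 140, 0.55, 0, 0, 0, 15, -35, 140, 0.8, 0, 0, 0, 30, -70, 140, 0.8, 0, 0, 0, 45, -105, 140, 0.8, 0, 0, 0, 60, -140, 140, 0.8, 0, 0, 0, 75, -175, 140, 0.8, 0, 0, 0, 90, -210, 140, 0.8]}}

```text
time: 36.78
ee_pos: [0.5212, 0.1166, 0.1976]
tcp_rot: [0.748, 0.664, -0.001, -0.002]
ft_force: [0.7, 1.4, 0.2]
opening: 0.0681
```

```bash
python3 ts.py
```

```text
L [145 176] B [160 213] R [231 190] T [213 156] ref L143,176 B159,214 R232,185 T213,156
[0.524  0.1112 0.1973] 0.06815436259335582 36.8333
```

Request:
{"op": "drive_tool", "data": {"moves": [0, 0, 0, 15, -35, 0, 0.8, 0, 0, 0, 30, -70, 0, 0.8, 0, 0, 0, 45, -105, 0, 0.8, 0, 0, 0, 60, -140, 0, 0.8, 0, 0, 0, 75, -175, 0, 0.8, 0, 0, 0, 91, -213, 0, 0.8, 0, 0, 0, 91, -213, -30, 0.8, 0, 0, 0, 91, -213, -60, 0.8, 0, 0, 0, 91, -213, -80, 0.8, 0, 0, 0, 91, -213, -80, 0.8]}}

```text
time: 37.67
ee_pos: [0.6098, -0.0941, 0.113]
tcp_rot: [0.748, 0.664, -0.003, -0.005]
ft_force: [-0.5, -0.4, -0.3]
opening: 0.0681
```

Request:
{"op": "drive_tool", "data": {"moves": [0, 0, 0, 0, 0, 0, 0.8, 0, 0, 0, 0, 0, 0, 0.8, 0, 0, 0, 0, 0, -20, 0.8, 0, 0, 0, 0, 0, -30, 0.8, 0, 0, 0, 0, 0, -30, 0.8, 0, 0, 0, 0, 0, -30, 0.8, 0, 0, 0, 0, 0, -30, 0.8, 0, 0, 0, 0, 0, -30, 0.8, 0, 0, 0, 0, 0, -30, 0.8, 0, 0, 0, 0, 0, -30, 0.8]}}

```text
time: 38.5
ee_pos: [0.612, -0.0947, 0.0878]
tcp_rot: [0.748, 0.664, -0.001, -0.001]
ft_force: [0.4, -0.1, -0.4]
opening: 0.068
```

Request:
{"op": "drive_tool", "data": {"moves": [0, 0, 0, 0, 0, -5, 0.8, 0, 0, 0, 0, 0, -5, 0.2, 0, 0, 0, 0, 0, -5, 0.2, 0, 0, 0, 0, 0, -5, 0.2, 0, 0, 0, 0, 0, -5, 0.2, 0, 0, 0, 0, 0, -5, 0.2, 0, 0, 0, 0, 0, -5, 0.2, 0, 0, 0, 0, 0, -5, 0.2, 0, 0, 0, 0, 0, -5, 0.2, 0, 0, 0, 0, 0, -5, 0.2]}}

```text
time: 39.33
ee_pos: [0.6119, -0.0947, 0.0825]
tcp_rot: [0.748, 0.664, -0.001, -0.001]
ft_force: [-0.1, -0.1, 1.8]
opening: 0.0307
```

Request:
{"op": "drive_tool", "data": {"moves": [0, 0, 0, 0, 0, 0, 0.2, 0, 0, 0, 0, 0, 0, 0.2, -0.012, -0.099, 0, -5, 0, 1, 0.2, -0.021, -0.175, 0, -9, 1, 1, 0.2, -0.03, -0.253, 0, -13, 1, 1, 0.2, -0.03, -0.253, 0, -13, 1, 1, 0.2, -0.03, -0.253, 0, -13, 1, 1, 0.2, -0.018, -0.149, 0, -8, 1, 1, 0.2, -0.006, -0.05, 0, -3, 0, 0, 0.2, 0, 0, 0, 0, 0, 0, 0.2]}}

```text
time: 40.17
ee_pos: [0.6126, -0.095, 0.0825]
tcp_rot: [0.748, 0.664, -0.003, -0.003]
ft_force: [-0.6, 0.4, 0.8]
opening: 0.0305
```

Request:
{"op": "drive_tool", "data": {"moves": [0.009, 0.074, 0, 4, 0, 1, 0.2, 0.018, 0.149, 0, 8, -1, 1, 0.2, 0.024, 0.2, 0, 10, -1, 1, 0.2, 0.03, 0.253, 0, 13, -1, 1, 0.2, 0.03, 0.253, 0, 13, -1, 1, 0.2, 0.03, 0.253, 0, 13, -1, 1, 0.2, 0.018, 0.149, 0, 8, -1, 1, 0.2, 0.009, 0.074, 0, 4, 0, 1, 0.2, 0, 0, 0, 0, 0, 0, 0.2, 0, 0, 0, 0, 0, 0, 0.2]}}

```text
time: 41.0
ee_pos: [0.6106, -0.0942, 0.0829]
tcp_rot: [0.748, 0.664, -0.0, -0.001]
ft_force: [1.3, 0.5, -0.9]
opening: 0.0309
```

Request:
{"op": "drive_tool", "data": {"moves": [0, 0, 0, 0, 0, 3, 0.2, 0, 0, 0, 0, 0, 6, 0.2, 0, 0, 0, 0, 0, 9, 0.2, 0, 0, 0, 0, 0, 12, 0.2, 0, 0, 0, 0, 0, 15, 0.2, 0, 0, 0, 0, 0, 18, 0.2, 0, 0, 0, 0, 0, 18, 0.2, 0, 0, 0, 0, 0, 18, 0.2, 0, 0, 0, 0, 0, 18, 0.2, 0, 0, 0, 0, 0, 18, 0.2]}}

```text
time: 41.83
ee_pos: [0.6117, -0.0946, 0.1002]
tcp_rot: [0.748, 0.664, -0.001, -0.002]
ft_force: [0.4, 0.0, -0.2]
opening: 0.0307
```

Request:
{"op": "drive_tool", "data": {"moves": [0, 0, 0, 0, 0, 30, 0.2, 0, 0, 0, 0, 0, 60, 0.2, 0, 0, 0, 0, 0, 90, 0.2, 0, 0, 0, -10, 0, 110, 0.2, 0, 0, 0, -26, 34, 110, 0.2, 0, 0, 0, -42, 68, 110, 0.2, 0, 0, 0, -58, 102, 110, 0.2, 0, 0, 0, -74, 136, 110, 0.2, 0, 0, 0, -90, 170, 110, 0.2, 0, 0, 0, -100, 190, 110, 0.2]}}

```text
time: 42.67
ee_pos: [0.5099, 0.0981, 0.2105]
tcp_rot: [0.747, 0.664, -0.001, -0.002]
ft_force: [0.3, 0.4, -1.8]
opening: 0.0305
```

```bash
python3 ts.py; python3 - <<'E'
from h import *
a=snap("side","a.png")["frame"][110:290,120:330]
a=cv2.resize(a[:,:,::-1],None,fx=3.3,fy=3.3,interpolation=cv2.INTER_CUBIC)
cv2.imwrite("pics/t4.png",cv2.convertScaleAbs(a,alpha=1.5))
E
```

```text
L [145 176] B [160 213] R [231 190] T [210 157] ref L143,176 B159,214 R232,185 T213,156
[0.5087 0.1003 0.2106] 0.030854725187475455 42.7167
```

View pics/t4.png

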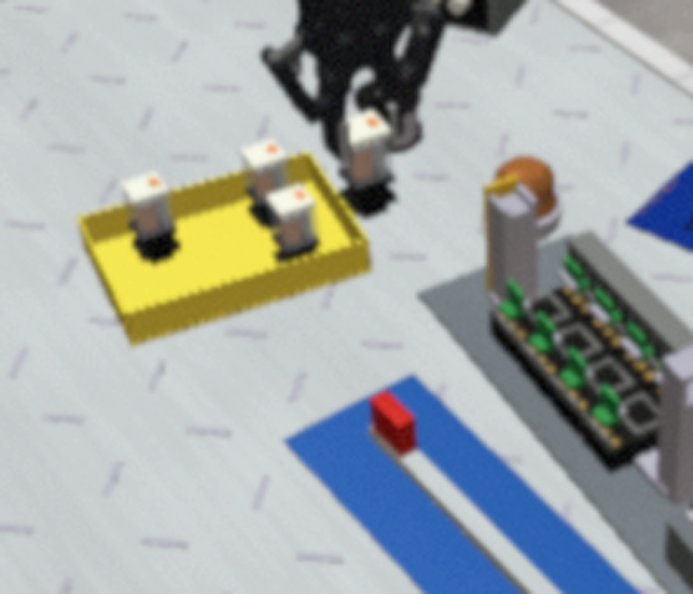

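```bash
python3 - <<'E'
from h import *
for z in(.2316,.22,.21,.2):print(z,(proj("side",[.509,.0995,z])[0]-[120,110])*3.3+1.1, "bottom",(proj("side",[.509,.0995,z-.074])[0]-[120,110])*3.3+1.1)
E
```

```text
0.2316 [362.61056163 125.0239879 ] bottom [369.85124965 206.89847837]
0.22 [363.78614192 138.2865441 ] bottom [370.93303809 219.16950491]
0.21 [364.78708833 149.5881674 ] bottom [371.85467195 229.63184974]
0.2 [365.7766944 160.7701261] bottom [372.76635718 239.98851582]
```

R4 is held without slip (cap at (367,126) as predicted). I place it in slot A.

Request:
{"op": "drive_tool", "data": {"moves": [0, 0, 0, -17, 30, 0, 0.2, 0, 0, 0, -35, 62, 0, 0.2, 0, 0, 0, -54, 94, 0, 0.2, 0, 0, 0, -72, 126, 0, 0.2, 0, 0, 0, -93, 163, 0, 0.2, 0, 0, 0, -93, 163, 0, 0.2, 0, 0, 0, -93, 163, -25, 0.2, 0, 0, 0, -93, 163, -55, 0.2, 0, 0, 0, -93, 163, -85, 0.2, 0, 0, 0, -93, 163, -100, 0.2]}}

```text
time: 43.6
ee_pos: [0.4181, 0.2574, 0.1074]
tcp_rot: [0.748, 0.664, -0.003, -0.002]
ft_force: [0.2, -0.8, -0.0]
opening: 0.0302
```

Request:
{"op": "drive_tool", "data": {"moves": [0, 0, 0, 0, 0, -20, 0.2, 0, 0, 0, 0, 0, -37, 0.2, 0, 0, 0, 0, 0, -49, 0.2, 0, 0, 0, 0, 0, -53, 0.2, 0, 0, 0, 0, 0, -53, 0.2, 0, 0, 0, 0, 0, -53, 0.2, 0, 0, 0, 0, 0, -53, 0.55, 0, 0, 0, 0, 0, -53, 0.55, 0, 0, 0, 0, 0, -53, 0.55, 0, 0, 0, 0, 0, -53, 0.55]}}

```text
time: 44.43
ee_pos: [0.419, 0.2585, 0.0578]
tcp_rot: [0.748, 0.664, -0.001, -0.001]
ft_force: [-0.2, -0.6, -0.9]
opening: 0.0471
```

Request:
{"op": "drive_tool", "data": {"moves": [0, 0, 0, 0, 0, 20, 0.55, 0, 0, 0, 0, 0, 60, 0.55, 0, 0, 0, 0, 0, 100, 0.55, 0, 0, 0, 0, 0, 140, 0.55, 0, 0, 0, 0, 0, 175, 0.55, 0, 0, 0, 0, 0, 200, 0.55, 0, 0, 0, -35, 0, 200, 0.55, 0, 0, 0, -70, 0, 200, 0.55, 0, 0, 0, -90, 0, 200, 0.55, 0, 0, 0, -90, 0, 200, 0.55]}}

```text
time: 45.27
ee_pos: [0.3254, 0.2583, 0.258]
tcp_rot: [0.747, 0.664, -0.001, -0.002]
ft_force: [0.2, 0.4, -0.2]
opening: 0.0468
```

```bash
python3 ts.py; python3 - <<'E'
from h import *
a=snap("side","a.png")["frame"][110:340,120:420]
a=cv2.resize(a[:,:,::-1],None,fx=2.6,fy=2.6,interpolation=cv2.INTER_CUBIC)
cv2.imwrite("pics/end.png",cv2.convertScaleAbs(a,alpha=1.5))
E
```

```text
L [145 176] B [160 213] R [231 190] T [211 157] ref L143,176 B159,214 R232,185 T213,156
[0.3274 0.2585 0.258 ] 0.04714953066214244 45.3167
```

View pics/end.png

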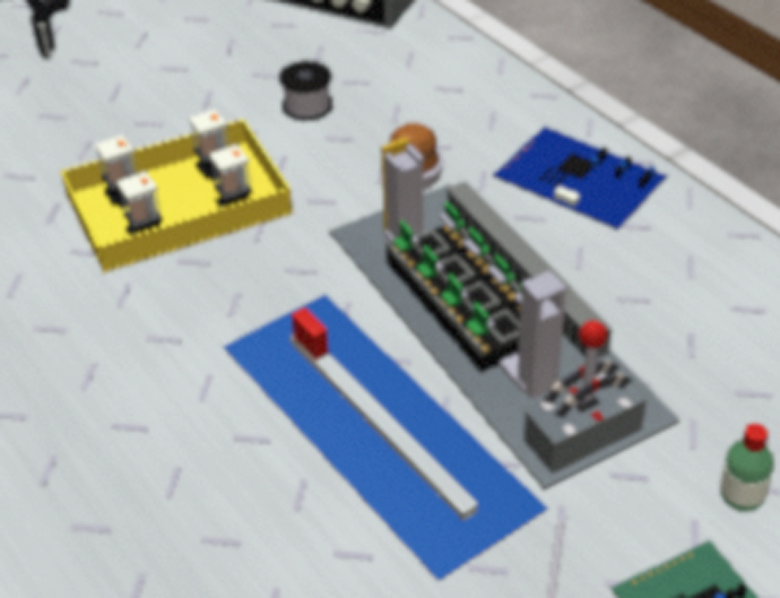

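```bash
python3 -c "
from station import manip
print(manip.sign_off())"
```

```text
the job is handed in; nothing more can be done
None
```

The relay rack is out of service, and I handed the job in at about 45 s of the 210 s allowed; no verdict was reported.

- **Lever:** I swung it to the red OFF notch. The measured knob position was within 2 mm of upright, and the last picture shows it still upright.
- **Keeper bar:** I lifted it over the yellow lip, drew it out of the window and laid it on the blue mat. The last picture shows it flat and well inside the mat's edges.
- **Relays:** I rocked all four both ways and pulled them without any jamming. All four stand upright in the yellow tray in the last picture.
- **Tray and bystanders:** The tray's outline stayed within about 1 px between checks, so it was not knocked aside before hand-in. I saw no sign of the grip slackening. The bystanders in view look undisturbed; the screwdriver was outside the last picture, but no move went near it.
- **Robot:** The gripper is open and stood well clear of everything at hand-in.

Nothing failed or disagreed in the last checks. The largest force reading was 22 N, when the second relay touched the tray floor. The yellow check of the tray from the top camera did not work while the arm hid it, so I used the side camera for that.

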